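# Load a setting block under the spring clamp flap

### The job

With one fingertip press down the long wing of the clamp so that its spring-closed flap lifts, and keep it held open while your other fingertip pushes the setting block along its slideway under the flap, fully home against the stop. Then let go, so that the flap comes down on the block and clamps it, and move clear. Only press and push, gently: do not pick up or tip the block, and leave everything else on the bench where it is.

Things in the scene. Friction and masses are not known exactly. Their poses are not given: they have to be found in the camera images.
- jig: Clamping jig fixed to the bench: wooden board 12 mm thick with a slideway, stop and hinged steel flap. Origin: underside of the board, on the slideway's centre line, at the flap's front edge; x along the slideway in the pushing direction, y left towards the wing, z up. Board x -150 to 75, y -48 to 103 mm. Two brass rails 4 wide, 8 high on it, x -135 to 55, inner faces at y -27 and 27 mm
- stop (a point): Middle of the stop's face, 19 mm above the bench: a steel bar across the slideway, face at jig x = 50 mm, 62 mm wide, its top 26 mm above the bench. The block is home when its front end touches it
- hinge (a point): Front end of the flap's hinge, at jig (0, 45, 40) mm. The hinge axis runs along jig x, 40 mm above the bench, between two posts at jig x = -8 and 64 mm (8 x 13 mm, tops 46 mm above the bench)
- block: The setting block, origin at the centre of its underside: light hardwood with a pierced brass plate in its top, 70 mm long (its x, along the slideway), 50 wide (y), 28 tall, about 200 g. Loose, lying on the board between the rails (2 mm play each side), in front of the flap
- block_center (a point): Centre (half-way up) of the setting block, 26 mm above the bench. Fully home it is at jig x = 15 mm, with the block's rear end at x = -20 mm: the last 20 mm stay out in front of the flap
- flap (a joint): Flap angle (rad): 0 sprung shut, sloping down 0.3 rad across the slideway and barring it; 0.30 level, flat on the block's top; 0.58 fully open. The block passes freely above 0.36. Flap plate: jig x 0 to 56, from the hinge to y = -22 mm, 3 mm thick. Pressing the wing down opens it (on its middle line 4 N to start, 6 N fully open); let go, it springs shut
- wing_near (a point): Wing: one piece with the flap, beyond the hinge; a steel bar 196 mm long (jig x -140 to 56), 40 wide (jig y about 53 to 93), 3 thick, beside the slideway; a finger can slide along it while pressing. This point: its -x end, middle line of the upper face, 75 mm left of the slideway's centre. Height there over the bench: 42 mm shut, 33 at flap 0.30, 27 at 0.50, 25 at 0.58
- wing_far (a point): Other end (jig x = 56 mm) of that middle line. Across its width the wing slopes 0.3 rad up outwards when shut and 0.28 rad down outwards when fully open
- jar: Bystander: small amber screw-top jar, 44 mm across, 55 mm tall; origin under its centre. Not to be moved
- disc: Bystander: loose round brass disc, 40 mm across, 12 mm thick; origin under its centre. Not to be moved
- file: Bystander: flat file lying on the bench, steel blade 150 mm, wooden handle 100 mm towards its -x; origin near its middle, on the bench. Not to be moved
- dapping: Bystander: 45 mm steel doming cube with round hollows; origin under its centre. Not to be moved
- mandrel: Bystander: upright tapered ring mandrel on a 64 mm foot, 130 mm tall; origin under its centre. Not to be moved
- hammer: Bystander: small hammer lying on the bench. Not to be moved
- brush: Bystander: bench brush lying on the bench. Not to be moved

How it is judged (in metres and radians):
On the way, in this order (a step that is already met when the one before it is completed fails the run):
1. the flap is held open by its wing while the block is still in front of it (value of joint flap above 0.36 rad and x of block_center in the frame of jig below -0.028 m), for 0.2 s.
2. the block is pushed home against the stop with the flap still held up off it (value of joint flap above 0.33 rad and x of block_center in the frame of jig above 0.011 m), for 0.1 s.
At the end, for the whole second after the job is handed in: The block lies flat in the slideway, square (within 0.1 rad), with its front end within 4 mm of the stop; the flap has come down on it (flap angle 0.22 to 0.40 rad) and clamps it, and all is at rest (x of block_center in the frame of jig between 0.011 and 0.022 m and y of block_center in the frame of jig between -0.008 and 0.008 m and angle between the x axis of block_center and the x axis of jig, either way round below 0.1 rad and angle between block_center's own z axis and vertical below 0.06 rad and value of joint flap between 0.22 and 0.4 rad and linear speed of block below 0.01 m/s); the robot touches nothing.
It fails at once if the block is lifted or tipped (z of block_center in the frame of jig above 0.034 m or angle between block_center's own z axis and vertical above 0.2 rad).
It fails at once if the jig, its flap or the block is pressed with more than 40 N (contact force between the fingers and jig above 40 N or contact force between the fingers and block above 40 N).
It fails at once if a bystander is moved more than 15 mm (distance of any of jar, disc, file, dapping, mandrel, hammer, brush from where it was at the start of the episode above 0.015 m).
It also fails if it takes over 42 s, if anything falls off the work surface, if the arm or the gripper's body presses on something with over 40 N, if the wrist force passes 120 N, or if a joint passes its speed limit or range.

### The arm

A 7-joint arm with a two-finger parallel gripper is mounted at the origin on the work surface. World frame = base frame: x ahead of the robot, y to its left, z up, the work surface at z = 0. Lengths are in mm, angles in rad, forces in N, time in s.
With the tool pointing down it reaches from about 400 to 875 mm from the base axis. Payload 19.3 kg.
Tool frame: the origin (TCP) lies at the very end of the fingers, on their centre line; the grasp point (between the pads) lies 19 mm behind it (grip_point_offset is the z of the grasp point in the tool frame, in mm); z points along the fingers, y is the line along which they close (so a half turn about z gives the same grasp; the last joint's range is limited). The gripper opens to 85 mm and grips with 20 to 120 N. Pads are 22 mm wide; open, the fingers measure 114 mm over their backs; the gripper's body (76 mm by 85 mm) begins 54 mm behind the grasp point. The pads swing forward as they close: fully open they stand 13 mm farther back than shut.
Start: joints at [-1.221, 0.521, -0.036, 1.599, 0.021, 1.021, -0.113], TCP at [254.753, 570.715, 231.291] pointing down, gripper open.
Joint ranges: [-2.91, 2.91], [-0.3, 2.13], [-1.5, 1.42], [0.17, 2.43], [-1.26, 4.41], [0.16, 1.93], [-2.52, 2.52]. Speed limits (rad/s): [1.89, 1.89, 2.39, 2.39, 3.01, 3.01, 3.01].

### API

Orientations are given as a 3x3 rotation matrix whose columns are the frame's x, y, z axes.
In Python, from workcell import movep, movel, goto_joints, open_gripper, clamp, wait, inverse_kinematics, read_state, camera, PlanningError, finish_job, grip_point_offset gives the robot as it stands. Calls block until the motion is done:
- movep(position, orientation): joint-space move of the TCP to a pose.
- movel(position, frame=None, max_speed=150, guard=None): straight line of the TCP; frame=None keeps the orientation; max_speed is the mean speed in mm/s. With guard (N) it stops when the force on the tool has changed by that much, and returns True; else False.
- goto_joints(angles): joint-space move.
- open_gripper() and clamp(): open the fingers fully, or close them until they stop; the grip force is fixed at half the most.
- wait(seconds).
- inverse_kinematics(position, orientation): joint angles nearest the present ones, or None.
- read_state(): the state.
- camera(name): name is "scene" or "top" or "wrist"; returns a dict with "image" (480x640x3 uint8, blue, green, red), "range_z" (480x640 float32, mm along the optical axis (not along the pixel's ray), 0 where there is no reading), "fx", "fy", "cx", "cy" (pixels), "dist_coeffs" ([k1, k2, p1, p2, k3] as OpenCV has them; the pictures are not rectified), "cam_to_world" (4x4, takes a point from camera to world coordinates). Camera axes: x right, y up, looking along -z (the intrinsics and any distortion apply to the point x, -y, -z); pixel columns grow to the right and rows downward; lengths in mm; the calibration is good to about 2 mm. A picture is of the moment at which its call begins.
A pose or a line that the arm cannot do raises PlanningError and nothing moves.
- finish_job(): hands the job in; it is judged then, once.
The state is a dict: "time": time; "qpos": joint angles; "qvel": joint speeds; "joint_efforts": joint torques, N m; "eef_pos": TCP position; "tool_rot": TCP orientation; "ft_force": force on the tool from outside, world axes, zero at the start; "torque": the same for the moment, N m; "finger_gap": finger opening in mm; "gripper_force": force on a finger pad.
Only numpy, scipy, OpenCV 4.12 (cv2) and the standard library are available. Lean on these libraries where they do the work, as an engineer would, in place of code of your own. Each camera call takes 0.05 s, during which the arm holds its last target. There are 200 camera calls.

## Working session

There is one attempt and no reset: what is moved stays moved. The work goes in short steps, each a Python script; the robot and the scene stay as the last script left them, time stands still between calls to the robot, and variables do not carry over. Pictures are saved under pics/ and viewed, at most 10 in all, crops included, and the job is handed in when it is done.

```bash
ls; mkdir -p pics; python3 - <<'E'
from workcell import *
import cv2,numpy as np,pickle
d={n:camera(n) for n in("top","scene")}
pickle.dump(d,open('v.pkl','wb'))
for n in d:
    cv2.imwrite(f'pics/{n}0.png',d[n]['image']);c=d[n];print(n,c['fx'],c['fy'],c['cx'],c['cy'],c['dist_coeffs'],np.round(c['cam_to_world'],3).tolist())
s=read_state();print(s['time'],s['eef_pos'],s['tool_rot'],s['finger_gap'],grip_point_offset)
E
```

```text
pics
top 503.7222569684957 503.7222569684957 326.76719810928057 247.70172075989439 [-0.11830995  0.          0.          0.          0.        ] [[-0.004, 0.984, -0.176, 337.449], [-1.0, -0.006, -0.012, -7.342], [-0.012, 0.176, 0.984, 1331.692], [0.0, 0.0, 0.0, 1.0]]
scene 512.5309415315518 512.5309415315518 312.32185897773746 243.22661989782495 [-0.12001864  0.          0.          0.          0.        ] [[0.816, -0.345, 0.463, 1121.597], [0.577, 0.517, -0.632, -725.147], [-0.022, 0.783, 0.621, 750.59], [0.0, 0.0, 0.0, 1.0]]
0.1 [254.65210875 570.44411749 230.79960292] [[-9.13150207e-01  4.07623096e-01 -3.34759852e-04]
 [ 4.07623225e-01  9.13149722e-01 -9.44175978e-04]
 [-7.91820690e-05 -9.98630380e-04 -9.99999498e-01]] 85.36873118473974 -18.700000000000003
```

View pics/top0.png

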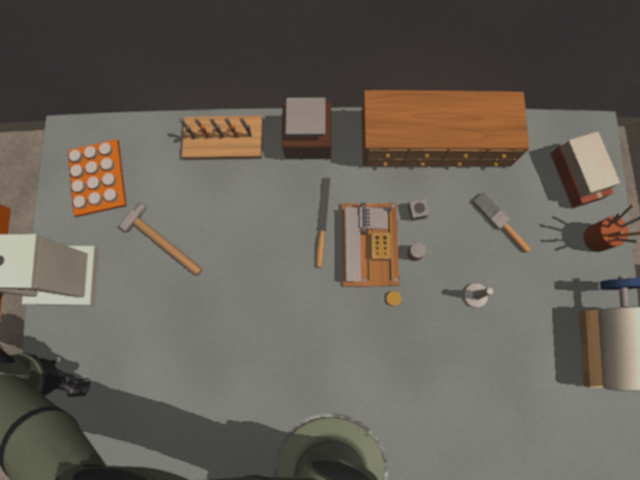

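View pics/scene0.png

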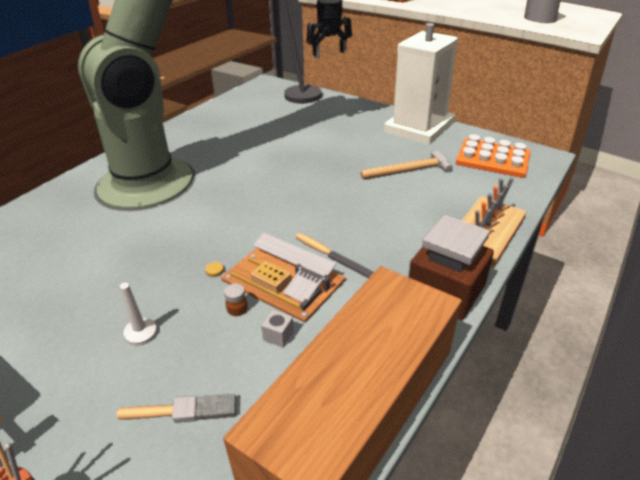

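Top view: the jig is centred near (370,245), with its pushing direction up the image. The wing is at left (352,243), the block's brass plate at (381,245) and the flap at (372,218). The jar is at (418,251) and the disc at (394,298). Scene view agrees, with the jig at about (285,275). Next I get a coarse jig pose, then look from the wrist camera.

```bash
cat > h.py <<'E'
import numpy as np,cv2
from workcell import *
def ray(c,px):
    K=np.array([[c['fx'],0,c['cx']],[0,c['fy'],c['cy']],[0,0,1.]])
    u=cv2.undistortPoints(np.array(px,float).reshape(-1,1,2),K,np.array(c['dist_coeffs'],float)).reshape(-1,2)
    T=np.array(c['cam_to_world']);d=np.c_[u[:,0],-u[:,1],-np.ones(len(u))]@T[:3,:3].T
    return T[:3,3],d
def onplane(c,px,z):
    o,d=ray(c,px);return o+d*((z-o[2])/d[:,2])[:,None]
def depthpt(c,px):
    o,d=ray(c,px);p=np.array(px,int).reshape(-1,2);return o+d*c['range_z'][p[:,1],p[:,0]][:,None]
def down(yaw): # tool y axis at angle yaw from world x, z down
    y=np.array([np.cos(yaw),np.sin(yaw),0]);z=np.array([0,0,-1.]);return np.c_[np.cross(y,z),y,z]
E
python3 - <<'E'
from h import *
import pickle
c=pickle.load(open('v.pkl','rb'))['top']
P=[(352,243),(381,245),(372,218),(418,251),(394,298),(370,245),(347,207),(347,284)]
print(np.round(onplane(c,P,30)),np.round(depthpt(c,P)))
p=onplane(c,[(370,245)],30)[0]
q=read_state()['tool_rot'];print(np.arctan2(q[1,1],q[0,1]))
movep([p[0]-60,p[1],330],down(np.pi/2))
w=camera('wrist');pickle.dump(w,open('w1.pkl','wb'));cv2.imwrite('pics/w1.png',w['image'])
print(np.round(w['cam_to_world'],2).tolist(),w['fx'],read_state()['time'],read_state()['qpos'])
E
```

```text
[[ 582.  -58.   30.]
 [ 577. -135.   30.]
 [ 650. -112.   30.]
 [ 560. -232.   30.]
 [ 437. -165.   30.]
 [ 577. -106.   30.]
 [ 680.  -46.   30.]
 [ 474.  -44.   30.]] [[ 580.  -58.   41.]
 [ 575. -133.   41.]
 [ 648. -112.   39.]
 [ 556. -227.   55.]
 [ 438. -167.   14.]
 [ 580. -107.   10.]
 [ 676.  -46.   46.]
 [ 477.  -45.    8.]]
1.150946530654188
[[-0.0, -0.96, -0.3, 440.68], [1.0, -0.0, 0.0, -104.81], [-0.0, -0.3, 0.96, 473.15], [0.0, 0.0, 0.0, 1.0]] 332.1206673588795 2.7417 [-0.323842    0.29750103  0.53199246  1.74560116 -0.16415229  1.14305101
  1.82915986]
```

View pics/w1.png

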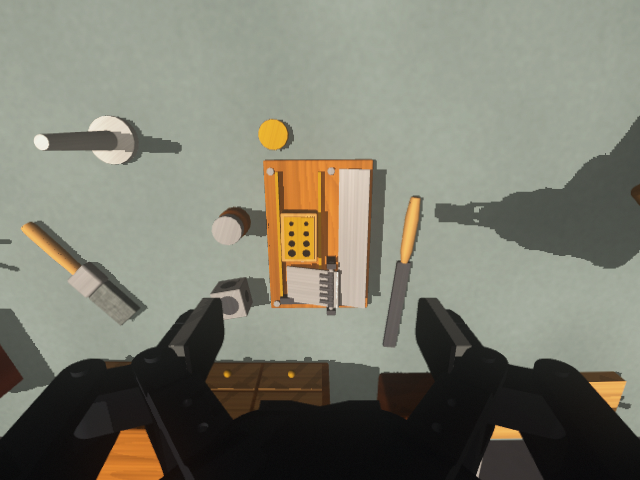

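Wrist view: the wing spans (339,168)–(368,308), and the block's brass plate is at (299,238). The flap is at (312,285), the hinge posts at about (331,262) and (331,310), and the stop is beyond it. The jar (231,226) and disc (273,134) are clear of the finger paths. Next I measure by colour mask.

```bash
python3 - <<'E'
from h import *
import pickle
w=pickle.load(open('w1.pkl','rb'));t=pickle.load(open('v.pkl','rb'))['top']
im=w['image'];crop=im[150:325,255:390];cv2.imwrite('pics/w1c.png',cv2.resize(crop,None,fx=3.4,fy=3.4,interpolation=cv2.INTER_CUBIC))
def blobs(im,lo,hi,box):
    m=cv2.inRange(cv2.cvtColor(im,cv2.COLOR_BGR2HSV),lo,hi);k=np.zeros_like(m);x0,y0,x1,y1=box;k[y0:y1,x0:x1]=m[y0:y1,x0:x1]
    cs=cv2.findContours(k,cv2.RETR_EXTERNAL,cv2.CHAIN_APPROX_NONE)[0];return sorted(cs,key=cv2.contourArea)[::-1],k
for n,c,pt in(('wrist',w,[(355,230),(284,238),(299,150+15),(310,290)]),('top',t,[(352,243),(381,245)])):
    h=cv2.cvtColor(c['image'],cv2.COLOR_BGR2HSV);print(n,[h[y,x].tolist() for x,y in pt])
# wing in wrist: pale low-sat bright
cs,k=blobs(im,(0,0,150),(179,45,255),(336,155,376,315))
r=cv2.minAreaRect(cs[0]);B=cv2.boxPoints(r);print('wing',r,np.round(onplane(w,B,42),1).tolist(),np.round(depthpt(w,[r[0]]),1))
# block plate: yellow
cs,k=blobs(im,(20,120,120),(32,255,255),(280,205,320,268))
r=cv2.minAreaRect(cs[0]);B=cv2.boxPoints(r);print('plate',r,np.round(onplane(w,B,40),1).tolist(),np.round(onplane(w,[r[0]],40),1),np.round(depthpt(w,[(299,232)]),1))
# board
cs,k=blobs(im,(5,100,90),(30,255,255),(255,155,380,315))
r=cv2.minAreaRect(np.vstack(cs[:3]));B=cv2.boxPoints(r);print('board',r,np.round(onplane(w,B,12),1).tolist())
# height by depth over grid around jig in world
ys,xs=np.mgrid[155:315,262:376];P=depthpt(w,np.c_[xs.ravel(),ys.ravel()])
for lo,hi in((24,28),(44,49),(37,42.5)):
    s=P[(P[:,2]>lo)&(P[:,2]<hi)];print(lo,hi,len(s),np.round(np.percentile(s,[2,50,98],axis=0),0).tolist())
E
```

```text
wrist [[16, 36, 204], [20, 195, 229], [15, 191, 223], [14, 36, 201]]
top [[11, 33, 155], [18, 163, 167]]
wing ((355.5, 241.5), (145.0, 39.0), 90.0) [[481.3, -83.9, 42.0], [481.2, -34.0, 42.0], [690.0, -23.5, 42.0], [689.9, -80.7, 42.0]] [[577.9 -56.   43.7]]
plate ((298.5, 237.5), (29.0, 41.0), 0.0) [[603.3, -154.3, 40.0], [544.7, -152.4, 40.0], [544.7, -113.6, 40.0], [603.2, -113.9, 40.0]] [[ 573.4 -133.5   40. ]] [[ 565.4 -132.7   40.7]]
board ((317.5, 233.0), (148.0, 109.0), 90.0) [[470.7, -181.6, 12.0], [470.7, -33.8, 12.0], [695.0, -23.2, 12.0], [695.2, -192.7, 12.0]]
24 28 394 [[548.0, -163.0, 24.0], [656.0, -146.0, 26.0], [680.0, -106.0, 28.0]]
44 49 1925 [[485.0, -94.0, 44.0], [607.0, -50.0, 46.0], [681.0, -41.0, 48.0]]
37 42.5 3895 [[488.0, -156.0, 37.0], [577.0, -101.0, 40.0], [672.0, -58.0, 42.0]]
```

View pics/w1c.png

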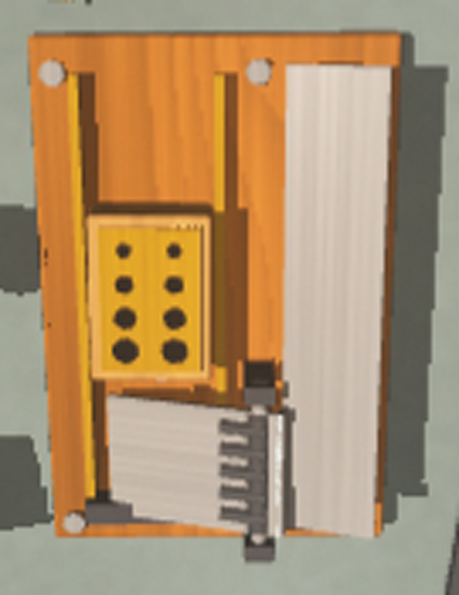

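Crop: board corners at (30,38), (400,35) and (57,535). Block top runs (88,215)–(212,380), the wing (287,65)–(378,535), and the flap front edge is near (108,395). Turning these into jig coordinates.

```bash
python3 - <<'E'
from h import *
import pickle
w=pickle.load(open('w1.pkl','rb'))
def C(pts,z): return np.round(onplane(w,np.array(pts,float)/3.4+[255,150]-.35,z),1)[:,:2].tolist()
print('board',C([(30,38),(400,36),(57,535)],12))
print('railR inner', C([(79,73),(95,495)],20),'railL', C([(214,73),(214,208)],20))
print('block top', C([(88,215),(210,214),(212,383),(92,380)],40))
print('wing outer edge',C([(391,66),(377,536)],48),'inner',C([(286,65),(297,530)],36.5))
print('posts', C([(245,390),(274,390),(245,548),(274,548)],46))
print(np.round(w['cam_to_world'],4).tolist())
t=pickle.load(open('v.pkl','rb'))['top']
m=cv2.inRange(cv2.cvtColor(t['image'],cv2.COLOR_BGR2HSV),(16,120,110),(30,255,255));m[:, :366]=0;m[:,393:]=0;m[:228]=0;m[264:]=0
x=cv2.boundingRect(m);print('top plate',x,onplane(t,[(x[0]+x[2]/2,x[1]+x[3]/2)],40))
# two-view height of block plate centre
o1,d1=ray(w,[(298.5,237.5)]);o2,d2=ray(t,[(x[0]+x[2]/2-.5,x[1]+x[3]/2-.5)])
s=np.linalg.lstsq(np.c_[d1[0],-d2[0]],o2-o1,rcond=None)[0];print('tri',o1+d1[0]*s[0],o2+d2[0]*s[1])
E
```

```text
board [[473.2, -181.0], [472.3, -33.3], [695.1, -179.6]]
railR inner [[486.2, -160.9], [670.8, -160.6]] railL [[486.2, -107.5], [540.7, -107.6]]
block top [[539.1, -156.9], [538.7, -109.0], [609.6, -108.4], [608.4, -157.6]]
wing outer edge [[480.7, -41.7], [675.6, -38.8]] inner [[481.5, -80.0], [679.1, -71.7]]
posts [[610.3, -94.9], [610.3, -83.1], [682.4, -94.4], [682.4, -82.1]]
[[-0.0005, -0.955, -0.2966, 440.6819], [1.0, -0.0007, 0.0003, -104.8087], [-0.0005, -0.2966, 0.955, 473.1535], [0.0, 0.0, 0.0, 1.0]]
top plate (368, 228, 25, 36) [[ 572.19782655 -132.20639722   40.        ]]
tri [ 575.23205904 -133.92375664   34.139199  ] [ 574.66237661 -131.52333626   33.80540781]
```

Jig origin is about (621.5, -134) with yaw near 0, and the block is centred at jig x of about -47. Sizes and heights agree with the text. With the gripper open and turned by 0.935 rad, one finger lands on the wing at jig y 78 and the other behind the block at y -2.

```bash
python3 - <<'E'
from h import *
import pickle
R=down(0.9353)
print(inverse_kinematics([543.5,-96,80],R),inverse_kinematics([625,-96,10],R))
movep([543.5,-96,80],R)
print(read_state()['ft_force'])
g=movel([543.5,-96,20],max_speed=25,guard=3)
s=read_state();print(g,s['eef_pos'],s['ft_force'],s['torque'],s['time'])
w=camera('wrist');pickle.dump(w,open('w2.pkl','wb'));cv2.imwrite('pics/w2.png',w['image'])
E
```

```text
[-0.24656028  0.67341918  0.44696368  1.92782731 -0.46609714  0.64328795
  1.42990238] [-0.21468399  0.87822532  0.42439524  1.72378833 -0.54376978  0.6592545
  1.44729942]
[0.24752014 0.83722177 0.59248518]
True [543.38309618 -95.82058797  28.97510644] [1.31734072 1.16561774 3.53109242] [ 0.16713982 -0.24851277 -0.02226744] 5.5167
```

View pics/w2.png

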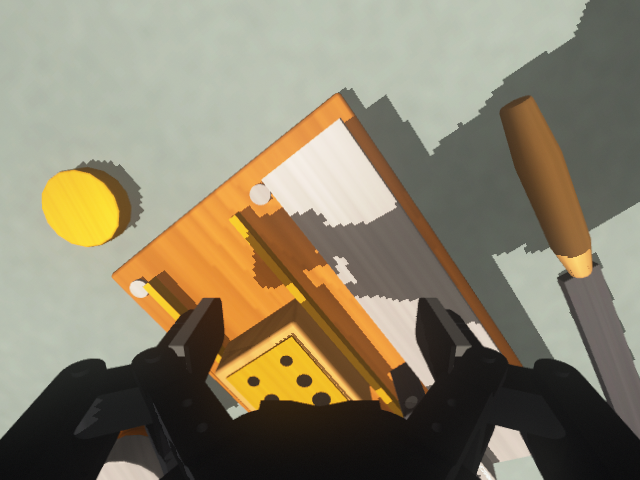

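Wrist view: the right fingertip (435,305) sits over the wing and the left fingertip (205,305) is next to the block's rear edge at (222,370)–(295,305). I'll project the predicted tip positions as a check before descending.

```bash
python3 - <<'E'
from h import *
import pickle
w=pickle.load(open('w2.pkl','rb'));T=np.linalg.inv(w['cam_to_world'])
def proj(p):
    p=np.atleast_2d(p)@T[:3,:3].T+T[:3,3];q=p*[1,-1,-1]
    K=np.array([[w['fx'],0,w['cx']],[0,w['fy'],w['cy']],[0,0,1.]])
    return np.round(cv2.projectPoints(q,np.zeros(3),np.zeros(3),K,np.array(w['dist_coeffs'],float))[0][:,0]).tolist()
y=np.array([np.cos(.9353),np.sin(.9353),0]);x=np.array([y[1],-y[0],0])
c=np.array([543.4,-95.8,0])
for z in(29,43):
  for s in(-1,1): print(z,s,proj([c+s*y*a+x*b+[0,0,z] for a in(42.5,57) for b in(-11,11)]))
print('block rear top',proj([[539,-158.5,40],[539,-109,40]]),'bottom',proj([[539,-158.5,12],[539,-109,12]]))
P=[(210,305),(218,300),(195,345),(425,305),(435,305)];print(np.round(depthpt(w,P),1).tolist())
E
```

```text
29 -1 [[230.0, 281.0], [234.0, 322.0], [199.0, 281.0], [204.0, 322.0]]
29 1 [[410.0, 281.0], [406.0, 322.0], [441.0, 281.0], [436.0, 322.0]]
43 -1 [[222.0, 294.0], [226.0, 338.0], [188.0, 294.0], [194.0, 338.0]]
43 1 [[419.0, 294.0], [414.0, 338.0], [452.0, 294.0], [446.0, 338.0]]
block rear top [[210.0, 375.0], [291.0, 322.0]] bottom [[226.0, 341.0], [295.0, 294.0]]
[[507.9, -124.6, 53.2], [509.7, -124.6, 46.3], [511.6, -125.9, 74.7], [560.5, -55.2, 51.2], [561.8, -51.8, 53.0]]
```

The projection agrees: tips at z of about 43, and the pushing corner about 12 mm behind the block. Now press the wing and measure the flap angle from the wing's slope.

```bash
cat >> h.py <<'E'
def flap():
    w=camera('wrist');ys,xs=np.mgrid[60:300:2,200:460:2];px=np.c_[xs.ravel(),ys.ravel()]
    P=depthpt(w,px)-[621.5,-134,0];h=cv2.cvtColor(w['image'],cv2.COLOR_BGR2HSV)[px[:,1],px[:,0]]
    m=(P[:,0]>-135)&(P[:,0]<-70)&(P[:,1]>56)&(P[:,1]<90)&(P[:,2]>17)&(P[:,2]<55)&(h[:,1]<70)
    P=P[m];k=np.polyfit(P[:,1],P[:,2],1);return len(P),0.3-np.arctan(k[0]),np.polyval(k,75)
def show(n):
    s=read_state();print(n,np.round(s['eef_pos'],1),np.round(s['ft_force'],1),round(s['time'],2))
E
python3 - <<'E'
from h import *
print(flap())
for z in(20,14):
    print(movel([543.5,-96,z],max_speed=20,guard=14));show(z);print(flap())
E
```

```text
(3118, np.float64(0.03901012442895274), np.float64(41.497441404695365))
False
20 [543.5 -96.3  19.8] [-0.7 -1.1  4.6] 6.22
(3236, np.float64(0.3026671546888507), np.float64(33.63177124923693))
False
14 [543.7 -97.   14.1] [-0.5 -4.   9. ] 6.72
(3263, np.float64(0.5155338769221681), np.float64(26.87626042633216))
```

Flap is at about 0.515 rad at 9 N. Now push, with a guarded slow end.

```bash
python3 - <<'E'
from h import *
import pickle
wait(0.3)
print(movel([553,-96,14],max_speed=30,guard=12));show('a')
print(movel([606,-96,14],max_speed=35,guard=12));show('b');print(flap())
print(movel([626,-96,14],max_speed=12,guard=9));show('c')
wait(0.2);show('d')
w=camera('wrist');pickle.dump(w,open('w3.pkl','wb'));cv2.imwrite('pics/w3.png',w['image'])
E
```

```text
False
a [552.8 -95.9  13.8] [-1.6  0.6  6.2] 7.53
False
b [604.9 -95.9  13.6] [-5.6  1.2  8.1] 9.2
(3043, np.float64(0.5362009556591892), np.float64(26.234732835933638))
True
c [618.9 -95.8  13.4] [-3.6  1.4 10.2] 10.42
d [618.9 -95.8  13.4] [-3.2  1.  10. ] 10.62
```

View pics/w3.png

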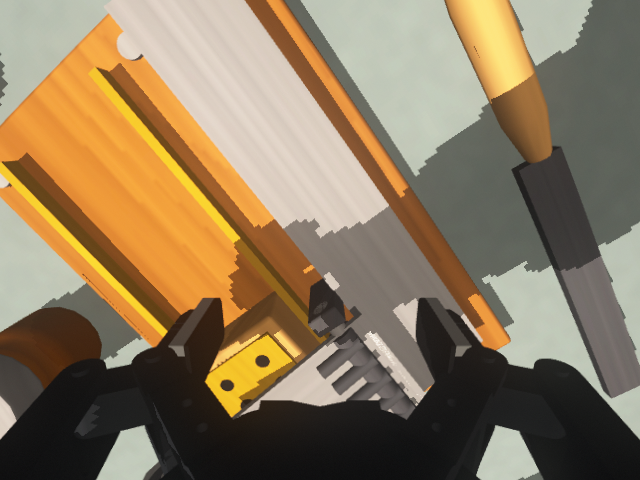

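Wrist view: the flap is raised and the block is under it, with its rear about 20 mm clear. The guard tripped where "home" was expected. One more guarded nudge to confirm, then back off, lift and look.

```bash
python3 - <<'E'
from h import *
import pickle
print(movel([624,-96,14],max_speed=8,guard=8));show('n');wait(.2)
x=read_state()['eef_pos'][0]
movel([x-12,-96,14],max_speed=40);show('back')
movel([x-12,-96,60],max_speed=40);show('up')
movel([540,-96,300],max_speed=150);show('clear')
wait(.3)
w=camera('wrist');pickle.dump(w,open('w4.pkl','wb'));cv2.imwrite('pics/w4.png',w['image'])
E
```

```text
True
n [618.9 -95.9  13.3] [-4.2  1.7 10. ] 10.99
back [607.1 -95.9  14.1] [0.1 1.1 7. ] 11.65
up [606.8 -96.   59.7] [ 0.8 -0.   0.1] 12.95
clear [539.9 -95.9 299.4] [-0.9  0.   0.2] 14.76
```

View pics/w4.png

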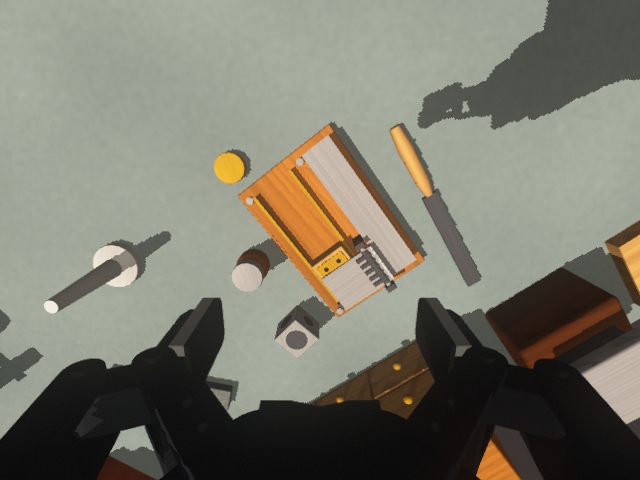

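The view shows the flap down on the block, whose exposed end is at (331,262), and the bystanders where they were. A numeric check follows, then hand-in.

```bash
python3 - <<'E'
from h import *
import pickle
w=pickle.load(open('w4.pkl','rb'));ys,xs=np.mgrid[110:325,230:430]
P=depthpt(w,np.c_[xs.ravel(),ys.ravel()])-[621.5,-134,0]
b=P[(abs(P[:,1])<26)&(P[:,2]>35)&(P[:,0]<5)];print('block rear',np.percentile(b,[1,50,99],axis=0).round(1).tolist())
for lo,hi in((-18,0),(0,18)):
    q=b[(b[:,1]>lo)&(b[:,1]<hi)];print('rear x',np.percentile(q[:,0],2))
v=P[(P[:,1]>56)&(P[:,1]<90)&(P[:,0]>-130)&(P[:,0]<40)&(P[:,2]>20)];k=np.polyfit(v[:,1],v[:,2],1);phi=.3-np.arctan(k[0]);print('flap',phi)
if 0.24<phi<.38 and -24<np.percentile(b[:,0],2)<-15: print(finish_job())
E
```

```text
block rear [[-20.8, -22.5, 36.3], [-8.2, 2.4, 40.3], [4.6, 25.5, 44.8]]
rear x -20.136997366058722
rear x -20.762222008310463
flap -0.3798697415505416
```

The wing fit caught stray points, so I'll redo it with medians.

```bash
python3 - <<'E'
from h import *
import pickle
w=pickle.load(open('w4.pkl','rb'));ys,xs=np.mgrid[110:325,230:430]
P=depthpt(w,np.c_[xs.ravel(),ys.ravel()])-[621.5,-134,0]
P=P[(P[:,0]>-120)&(P[:,0]<-20)]
y=np.arange(58,90,4);z=[np.median(P[abs(P[:,1]-a)<2][:,2]) for a in y];print(np.round(z,1))
phi=.3-np.arctan(np.polyfit(y,z,1)[0]);print('flap',phi)
if .24<phi<.38: print(finish_job())
E
```

```text
[33.7 33.7 33.6 33.7 34.  34.2 33.6 33.5]
flap 0.30072378103730735
the job is handed in; nothing more can be done
None
```

The job is handed in. The last wrist view put the block home (rear end at about jig x = -20 mm) with the flap clamped on it at about 0.30 rad. The arm is clear, and the bystanders look unmoved in that view.

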